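# Free the sagging gate bolt and hold the bottle pen's gate ajar

## Robot

A 6-joint arm with a two-finger parallel gripper is mounted at the origin on a cart in front of the work surface, level with it; the furniture and walls round the work are solid. World frame = base frame: x ahead of the robot, y to its left, z up, the work surface at z = 0. Lengths are in m, angles in rad, forces in N, time in s.
With the tool pointing down it reaches from about 0.425 to 0.95 m from the base axis. Payload 3.5 kg.
Tool frame: the origin (TCP) lies between the finger pads; the fingertips stand 19 mm ahead of it and the grasp point (between the pads) is the TCP; y points along the fingers, z is the direction in which the jaws open and shut, and the axes are right-handed (so a half turn about y gives the same grasp; the last joint's range is limited). The gripper opens to 85 mm and grips with 20 to 120 N. Pads are 22 mm wide; open, the fingers measure 114 mm over their backs; the gripper's body (76 mm by 85 mm) begins 54 mm behind the grasp point. The pads swing forward as they close: fully open they stand 13 mm farther back than shut.
Start: joints at [0.966, 0.286, 1.577, -0, 1.279, -0.15], TCP at [0.296, 0.606, 0.25] pointing down, gripper open.
Joint ranges: [-2.77, 2.77], [-0.9, 2.22], [0.21, 2.48], [-1.53, 4.67], [0.24, 2.81], [-2.84, 2.84]. Speed limits (rad/s): [2.79, 2.79, 3.14, 3.14, 3.14, 3.14].

## Interface

Orientations are given as a unit quaternion [x, y, z, w].
In Python, from plant import get_state, read_camera, camera_model, sign_off gives the robot as it stands.
- The arm moves only by the tool carry_out, never from a script. Its argument "moves" is a list of rows, each a list of 7 numbers: the turn, a rotation vector about the tool's x, y, z in rad, then the shift along the tool's x, y, z in m, then the closure, from -1 (fully open) to 1 (shut). In form: [[wx, wy, wz, dx, dy, dz, jaw], ...]. A call has 1 to 10 rows; each row shifts and turns the commanded pose from where the row before left it, along the tool's axes as they then stand; what a row does not reach is not made up. A row lasts 1/8 s, in which the tool goes at most 62.5 mm and 10.7 degrees, less where a joint would pass 70% of its speed; a pose out of reach is approached as far as the arm can. A call is refused whole if a number of a shift passes 0.0625 or a number of a turn 0.188, either way. A call with a gripper value outside its range is refused whole. The fingers move at their own pace and stop on an object; "squeeze" is the grip in N (left out, the last holds). Time passes only in rows, so rows that do not move let the fingers close. It gives the time, the measured TCP pose, the force and the opening at its end, in the units of the state.
- get_state(): the state, without advancing time (a new reading comes with each control period).
- read_camera(name): name is "scene" or "top"; returns the picture (480x640x3 uint8, blue, green, red); there is no depth.
- camera_model(name): a dict with "camera_matrix" (3x3 intrinsics, pixels), "D" ([k1, k2, p1, p2, k3] as OpenCV has them; the pictures are not rectified), "pose" (4x4, takes a point from camera to world coordinates). Camera axes: x right, y down, z forward; pixel columns grow to the right and rows downward; lengths in m; the calibration is good to about 2 mm. A picture is of the moment at which its call begins. camera_model takes no time and is no camera call.
- sign_off(): hands the job in, once; it reports no verdict.
The state is a dict: "time": time; "qpos": joint angles; "dq": joint speeds; "joint_efforts": joint torques, N m; "eef_pos": TCP position; "tcp_rot": TCP orientation; "contact_force": force on the tool from outside, world axes, zero at the start; "wrist_torque": the same for the moment, N m; "opening": opening from 0.0 (shut) to 1.0 (fully open).
Only numpy, scipy, OpenCV 4.12 (cv2) and the standard library are available. Lean on these libraries where they do the work, as an engineer would, in place of code of your own. Each camera call takes 0.05 s, during which the arm holds its last target. There are 200 camera calls.

## Task

A colleague needs to reach into the small bottle pen, and its sprung gate falls shut by itself. Take the red bolt knob, lift the sagging bolt so its turned-down nose clears the bent-up lip of the keeper (do not force it against the keeper), draw it back towards the hinge until it is out of the keeper, then swing the gate about 30 degrees open by the knob. Finish still holding the knob, with the gate kept still at that opening; leave the bottles in the pen and the carton beside it undisturbed.

Things in the scene. Friction and masses are not known exactly. Their poses are not given: they have to be found in the camera images.
- pen: Fixed open-topped bottle pen: grey base plate 190 x 285 x 8 mm, grey posts (80 to 92 mm high), steel rails. Origin on the worktop; x from the gate to the back, y along the shut gate from keeper to hinge (robot's left), z up. Plate spans x -95..95, y -123..163 mm; the gate, at x = -85 mm, faces the robot. Yawed up to 0.25 rad from the robot's axes.
- gate_hinge (a point): Point on the gate's vertical hinge line, 100 mm above the worktop, at x -85, y +140 mm in the pen's frame. The gate runs from here towards the pen's -y: 220 mm long, 78 mm high, 12 mm thick. Its axes turn with the gate.
- gate (a joint): Opening angle of the gate (rad), 0 = shut, up to 1.2; it grows as the free end swings out of the pen, towards the robot (clockwise seen from above). A spring closes it with about 0.3 N m when shut and 0.45 N m at 30 degrees (about 4 N at the drawn-back knob). While bolted it can open only about 0.04 rad.
- bolt: Steel barrel bolt along the gate's top: rod 12 mm thick, 180 mm long, axis 100 mm above the worktop when sagged, in two straps. Origin on the rod's axis under the red knob, at the start (pull 0) 160 mm from the hinge line. Axes turn with the gate: y to the hinge, x into the pen, z up. A nose at the keeper end, 76 mm from the knob, reaches 15 mm below the rod's axis.
- bolt_knob (a point): Grip point on the bolt's upright red knob, 45 mm above the rod's axis, 145 mm above the worktop when sagged. The knob is a round post 16 mm thick, its top 15 mm above this point, its foot 39 mm below; it can turn between fingers. The straps' tops are at 128 mm; the straps stand 22 mm from the knob (keeper side) and 75 mm (hinge side).
- bolt_lift (a joint): How far the bolt, with the dark guide bar under it, is lifted in its worn straps (m): 0 = sagged (it drops by its own weight, together 0.2 to 0.35 kg), 0.016 = the upper stop. It must be lifted more than 0.008 for the nose to pass the keeper's lip; the straps keep the rod level.
- bolt_pull (a joint): How far the bolt is drawn along the gate towards the hinge (m): 0 = fully in the keeper, 0.045 = stop; starts at 0 to 0.003. Sagged, the nose meets the keeper's lip at about 0.006; it has passed over the lip from about 0.020; the rod is out of the keeper and the gate free from about 0.032. About 1 N of friction, no return spring.
- keeper: Fixed steel keeper on the pen's right front post: two upright cheeks 36 mm high either side of the bolt, 26 mm apart inside, and a bent-up lip across the mouth towards the gate, its top 92 mm above the worktop. Origin on the post's top, 80 mm above the worktop, at x -85, y -96 mm in the pen's frame, with the pen's axes.
- standard_1: White bottle with a white cap and a yellow label, 47 x 47 x 92 mm, standing in the pen, behind the gate; origin under its middle, z up. Leave alone.
- standard_2: White bottle with a white cap and a light blue label, 47 x 47 x 92 mm, standing in the pen, behind the gate; origin under its middle, z up. Leave alone.
- standard_3: White bottle with a white cap and a white label, 47 x 47 x 92 mm, standing in the pen, behind the gate; origin under its middle, z up. Leave alone.
- lamp_carton: Small, mostly white carton, 42 x 42 x 82 mm, standing on the worktop beside the pen on the hinge side; origin under its middle, z up. Leave alone.

How it is judged:
By the outcome, as a careful person would: the job done as asked, in the order asked, and still so for the second after the job is handed in, while the arm keeps its last pose, push and grip.
It also fails if it takes over 32 s, if anything falls off the work surface, if the arm or the gripper's body presses on something with over 40 N, if the wrist force passes 120 N, or if a joint passes its speed limit or range.

## Working session

There is one attempt and no reset: what is moved stays moved. The work goes in short steps, Python scripts to look and compute and a tool call to move; the robot and the scene stay as the last step left them, time stands still between calls to the robot, and variables do not carry over. Pictures are saved under pics/ and viewed, about 8 in all and at most 12, crops included, and the job is handed in when it is done.

Besides the shell and the picture viewer there is one more tool, called as name(argument=value, ...), one argument or row to a line, values as JSON. carry_out: Moves the arm, as the interface text tells. Its arguments: {"type":"object","properties":{"moves":{"type":"array","items":{"type":"array","items":{"type":"number"}}},"squeeze":{"type":"number"}},"required":["moves"]}

```bash
mkdir -p pics
python3 - <<'E'
from plant import *
import cv2,numpy as np
s=get_state();print({k:np.round(v,3).tolist() for k,v in s.items()})
for n in("scene","top"):
    cv2.imwrite(f"pics/{n}0.png",read_camera(n));m=camera_model(n)
    print(n,np.round(m["camera_matrix"],1).tolist(),m["D"],np.round(m["pose"],3).tolist())
E
```

```text
{'time': 0.0, 'qpos': [0.966, 0.287, 1.578, 0.0, 1.279, -0.15], 'dq': [-0.0, -0.001, -0.002, 0.0, -0.001, -0.001], 'joint_efforts': [-0.0, -40.599, -29.262, -0.0, 0.006, 0.0], 'eef_pos': [0.296, 0.606, 0.249], 'tcp_rot': [0.69, -0.16, 0.159, -0.688], 'contact_force': [-0.75, -0.888, 0.86], 'wrist_torque': [0.01, 0.033, 0.0], 'opening': 0.998}
scene [[489.5, 0.0, 318.9], [0.0, 489.5, 237.0], [0.0, 0.0, 1.0]] [-0.04643473  0.          0.          0.          0.        ] [[0.509, -0.432, 0.745, -0.044], [-0.861, -0.241, 0.448, -0.413], [-0.014, -0.869, -0.494, 0.54], [0.0, 0.0, 0.0, 1.0]]
top [[611.7, 0.0, 324.1], [0.0, 611.7, 242.3], [0.0, 0.0, 1.0]] [-0.2008519  0.         0.         0.         0.       ] [[0.017, -0.996, 0.083, 0.525], [-1.0, -0.017, 0.001, -0.029], [0.001, -0.083, -0.997, 0.994], [0.0, 0.0, 0.0, 1.0]]
```

View pics/scene0.png

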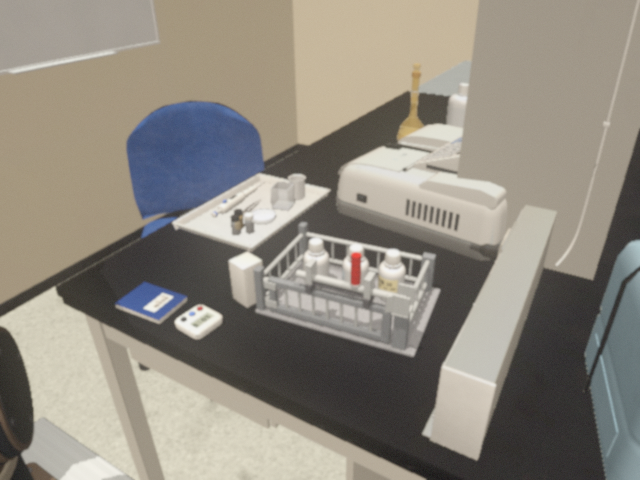

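View pics/top0.png

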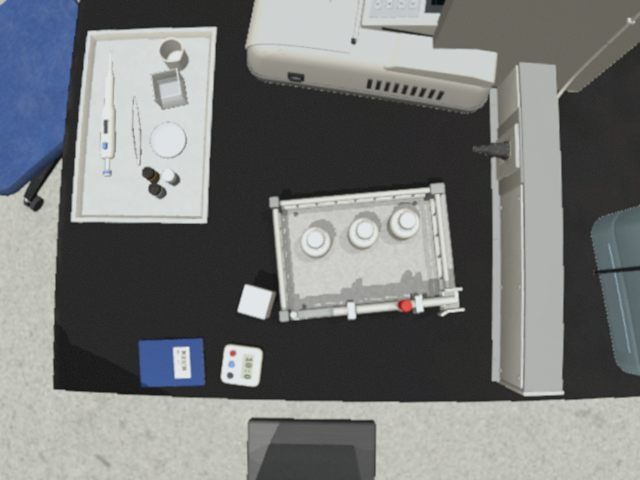

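The scene view shows the pen with the red knob at about (355,268). The top view shows the knob top at about (405,306), post tops near (275,203), (438,188) and (283,315), the hinge at the left and the carton at (256,301).

```bash
cat > h.py <<'E'
from plant import *
import cv2,numpy as np
from scipy.spatial.transform import Rotation as R
def ray(n,px):
    m=camera_model(n);p=cv2.undistortPoints(np.array([[px]],float),m["camera_matrix"],np.array(m["D"]))[0,0]
    T=np.array(m["pose"]);return T[:3,3],T[:3,:3]@np.array([p[0],p[1],1])
def onz(n,px,z):
    o,d=ray(n,px);return o+d*(z-o[2])/d[2]
def red(im):
    h=cv2.cvtColor(im,cv2.COLOR_BGR2HSV);return (((h[...,0]<8)|(h[...,0]>172))&(h[...,1]>150)&(h[...,2]>90)).astype(np.uint8)
E
python3 - <<'E'
from h import *
for n in("scene","top"):
    im=cv2.imread(f"pics/{n}0.png");k=red(im);N,l,st,c=cv2.connectedComponentsWithStats(k)
    for i in range(1,N):
        if st[i,4]>25: print(n,st[i].tolist(),c[i].round(1))
im=cv2.imread("pics/top0.png")
cv2.imwrite("pics/topc.png",cv2.resize(im[180:330,230:480],None,fx=3.2,fy=3.2,interpolation=cv2.INTER_CUBIC))
E
```

```text
scene [352, 254, 8, 30, 195] [355.3 268.2]
top [398, 300, 14, 12, 126] [404.9 305.5]
```

View pics/topc.png

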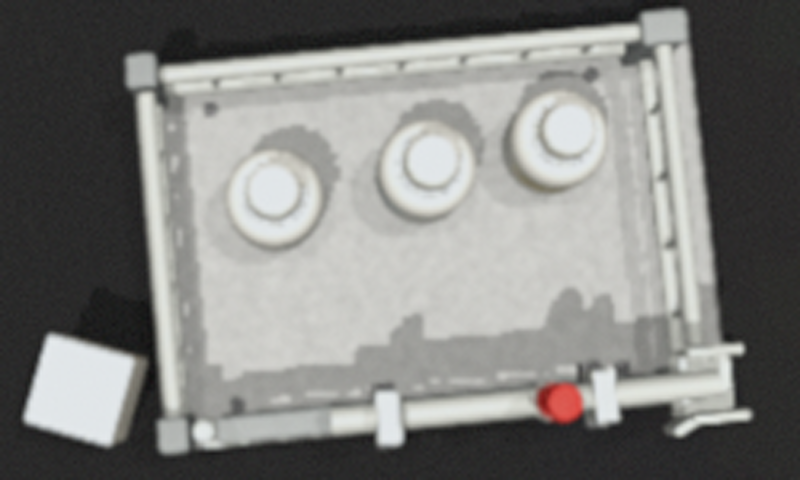

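The crop shows the straps at crop (390,417) and (606,395), the hinge pin at (203,430) and the knob top at about (563,401).

Run:
```python
from h import *
f=lambda x,y:(230+x/3.2,180+y/3.2)
a=onz("top",f(390,417),.128);b=onz("top",f(606,395),.128);h=onz("top",f(203,430),.10)
print("straps",a,b,np.linalg.norm(a-b),"hinge",h)
u=(a-b)/np.linalg.norm(a-b);print("yaw strap",np.arctan2(-u[0],u[1]))
k=onz("top",f(564,400),.16);print("knob top",k)
print("knob from straps",b+u*.022)
v=(h-k)[:2];print("hk",np.linalg.norm(v),np.arctan2(-v[0],v[1]))
p1=onz("top",f(143,70),.09);p2=onz("top",f(664,25),.09);w=p1-p2;print("back posts",p1,p2,np.linalg.norm(w),np.arctan2(-w[0],w[1]))
# triangulate vertical line: scene ray with knob
o,d=ray("scene",(355.3,254.5));t=(k[0]-o[0])/d[0];print(o+d*t, "scene vs knob")
t=np.dot((k-o)[:2],d[:2])/np.dot(d[:2],d[:2]);print("nearest",o+d*t)
s=get_state();print(R.from_quat(s["tcp_rot"]).as_matrix().round(3))
```

```text
straps [ 0.50139114 -0.06928206  0.128     ] [ 0.51235242 -0.16505892  0.128     ] 0.09640205963228499 hinge [0.49322626 0.01443195 0.1       ]
yaw strap 0.11395017478680787
knob top [ 0.51049457 -0.14197686  0.16      ]
knob from straps [ 0.50985094 -0.1432016   0.128     ]
hk 0.15735917442758124 0.10995968745205492
back posts [0.65947293 0.04645613 0.09      ] [ 0.68551309 -0.19783685  0.09      ] 0.2456769240447696 0.10619299977132254
[ 0.51049457 -0.14198251  0.15965791] scene vs knob
nearest [ 0.5104968  -0.14198142  0.15965638]
[[ 0.898 -0.001  0.439]
 [-0.439 -0.002  0.898]
 [-0.    -1.    -0.002]]
```

carry_out(
  moves=[
    [0,0,0,0.0347,0,-0.0385,-1],
    [0,0,0,0.0347,0,-0.0385,-1],
    [0,0,0,0.0347,0,-0.0385,-1],
    [0,0,0,0.0347,0,-0.0385,-1],
    [0,0,0,0.0347,0,-0.0385,-1],
    [0,0,0,0.0347,0,-0.0385,-1],
    [0,0,0,0.0347,0,-0.0385,-1],
    [0,0,0,0.0347,0,-0.0385,-1],
    [0,0,0,0.0347,0,-0.0385,-1],
    [0,0,0,0.0347,0,-0.0385,-1],
  ],
  squeeze=50,
)

```text
time: 1.35
eef_pos: [0.439, 0.1065, 0.25]
tcp_rot: [0.689, -0.159, 0.159, -0.689]
contact_force: [0.6, 0.1, 0.0]
opening: 1.005
```

carry_out(
  moves=[
    [0,0,0,0.0347,0,-0.0385,-1],
    [0,0,0,0.0347,0,-0.0385,-1],
    [0,0,0,0.0347,0,-0.0385,-1],
    [0,0,0,0.0347,0,-0.0385,-1],
    [0,0.168,0,0,0,0,-1],
    [0,0.168,0,0,0,0,-1],
    [0,0.168,0,0,0,0,-1],
    [0,0.168,0,0,0,0,-1],
    [0,0.168,0,0,0,0,-1],
    [0,0.168,0,0,0,0,-1],
  ],
)

```text
time: 2.6
eef_pos: [0.4958, -0.0911, 0.2497]
tcp_rot: [0.525, -0.474, 0.473, -0.525]
contact_force: [-0.2, -0.4, 0.2]
opening: 1.001
```

```bash
cat >> h.py <<'E'
def to(target,heading=None):
    s=get_state();M=R.from_quat(s["tcp_rot"]).as_matrix()
    print("t",round(s["time"],2),"pos",np.round(s["eef_pos"],4),"F",np.round(s["contact_force"],1),"open",round(s["opening"],3),"jawheading",round(np.arctan2(M[1,2],M[0,2]),3),"down",M[:,1].round(3),"q",np.round(s["qpos"],2))
    print("tool shift",(M.T@(np.array(target)-s["eef_pos"])).round(4))
E
python3 -c "
from h import *
to([.5105,-.142,.19])"
```

```text
t 2.6 pos [ 0.4958 -0.0911  0.2497] F [-0.2 -0.4  0.2] open 1.001 jawheading 0.102 down [-0.001  0.    -1.   ] q [-0.38 -0.1   1.99 -0.    1.25 -0.49]
tool shift [0.0522 0.0597 0.0095]
```

carry_out(
  moves=[
    [0,0,0,0.026,0.01,0.005,-1],
    [0,0,0,0.026,0.02,0.0045,-1],
    [0,0,0,0,0.03,0,-0.2],
    [0,0,0,0,0,0,-0.2],
    [0,0,0,0,0,0,-0.2],
  ],
)

```text
time: 3.22
eef_pos: [0.5114, -0.1418, 0.191]
tcp_rot: [-0.526, 0.472, -0.472, 0.526]
contact_force: [-0.0, 0.6, 0.2]
opening: 0.598
```

Run:
```python
from h import *
to([.5105,-.142,.148])
a=read_camera("top")[180:400,230:530];b=read_camera("scene")[170:390,220:520]
cv2.imwrite("pics/c1.png",cv2.resize(np.hstack([a,b]),None,fx=1.33,fy=1.33,interpolation=cv2.INTER_CUBIC))
```

```text
t 3.23 pos [ 0.5114 -0.1418  0.191 ] F [-0.   0.6  0.2] open 0.598 jawheading 0.108 down [ 0.001 -0.    -1.   ] q [-0.46  0.03  1.98  0.    1.13 -0.57]
tool shift [ 0.0001  0.043  -0.0009]
```

View pics/c1.png

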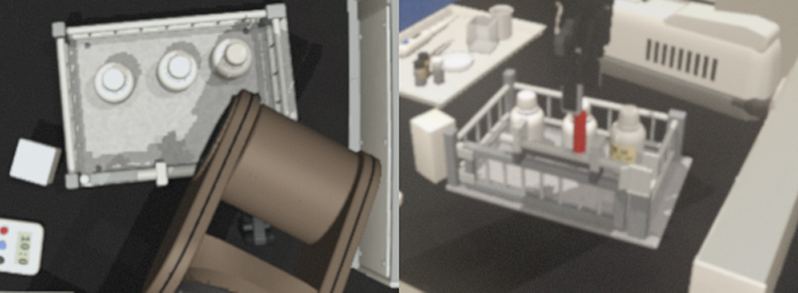

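The top view is blocked by the arm. In the scene view the fingers stand above the red knob, at about (577,130) in the montage. I'll descend and grip.

carry_out(
  moves=[
    [0,0,0,0,0.022,-0.001,-0.2],
    [0,0,0,0,0.021,0,-0.2],
    [0,0,0,0,0,0,1],
    [0,0,0,0,0,0,1],
    [0,0,0,0,0,0,1],
    [0,0,0,0,0,0,1],
    [0,0,0,0,0,0,1],
  ],
  squeeze=50,
)

```text
time: 4.2
eef_pos: [0.5111, -0.1424, 0.1489]
tcp_rot: [-0.526, 0.471, -0.473, 0.527]
contact_force: [-0.4, 0.7, 6.2]
opening: 0.171
```

```bash
python3 -c "
from h import *
to([.5105,-.142,.160])"
```

```text
t 4.2 pos [ 0.5111 -0.1424  0.1489] F [-0.4  0.7  6.2] open 0.171 jawheading 0.108 down [ 0.002 -0.001 -1.   ] q [-0.46  0.08  2.02  0.    1.05 -0.57]
tool shift [-0.0004 -0.0111 -0.0005]
```

carry_out(
  moves=[
    [0,0,0,0,-0.003,0,1],
    [0,0,0,0,-0.003,0,1],
    [0,0,0,0,-0.003,0,1],
    [0,0,0,0,-0.003,0,1],
    [0,0,0,0,0,0,1],
  ],
)

```text
time: 4.82
eef_pos: [0.5102, -0.1419, 0.1595]
tcp_rot: [-0.526, 0.472, -0.472, 0.526]
contact_force: [2.7, -0.2, -3.6]
opening: 0.17
```

Run:
```python
from h import *
to([.5105,-.142,.160])
im=read_camera("scene");k=red(im);print(cv2.connectedComponentsWithStats(k)[2:])
a=im[210:340,250:450]
cv2.imwrite("pics/c2.png",cv2.resize(a,None,fx=4,fy=4,interpolation=cv2.INTER_CUBIC))
```

```text
t 4.83 pos [ 0.5102 -0.1419  0.1595] F [ 2.7 -0.2 -3.6] open 0.17 jawheading 0.108 down [ 0.  0. -1.] q [-0.46  0.06  2.01  0.    1.07 -0.57]
tool shift [ 0.0001 -0.0005  0.0003]
(array([[     0,      0,    640,    480, 307163],
       [   352,    272,      7,      7,     37]], dtype=int32), array([[319.49574005, 239.49572051],
       [354.86486486, 275.02702703]]))
```

View pics/c2.png

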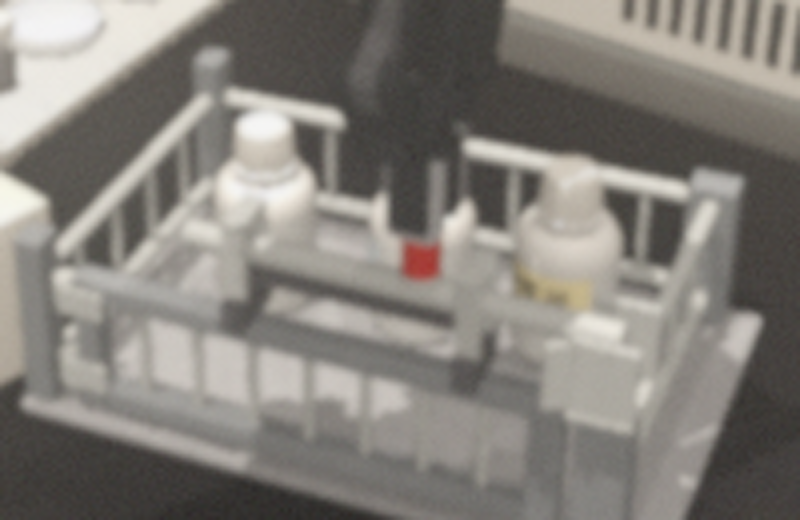

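The bolt is up: the foot of the red knob rose about 5 px (11 mm) and the wrist carries about 3.6 N. I'll lift slightly more and draw it back.

carry_out(
  moves=[
    [0,0,0,0,-0.0015,0,1],
    [0,0,0,-0.005,0,0,1],
    [0,0,0,-0.005,0,0,1],
    [0,0,0,-0.005,0,0,1],
    [0,0,0,-0.005,0,0,1],
    [0,0,0,0,0,0,1],
  ],
)

```text
time: 5.62
eef_pos: [0.5079, -0.1213, 0.1607]
tcp_rot: [-0.526, 0.473, -0.472, 0.527]
contact_force: [2.5, 0.9, -3.5]
opening: 0.167
```

carry_out(
  moves=[
    [0,0,0,-0.005,0,0,1],
    [0,0,0,-0.005,0,0,1],
    [0,0,0,-0.005,0,0,1],
    [0,0,0,-0.004,0,0,1],
    [0,0,0,0,0,0,1],
  ],
)

```text
time: 6.25
eef_pos: [0.5059, -0.1026, 0.1608]
tcp_rot: [-0.526, 0.472, -0.472, 0.527]
contact_force: [3.2, 1.8, -2.7]
opening: 0.169
```

Run:
```python
from h import *
to([.5063,-.104,.160])
im=read_camera("scene");a=im[210:340,250:450]
cv2.imwrite("pics/c3.png",cv2.resize(a,None,fx=4,fy=4,interpolation=cv2.INTER_CUBIC))
```

```text
t 6.25 pos [ 0.5059 -0.1026  0.1608] F [ 3.2  1.8 -2.7] open 0.169 jawheading 0.108 down [-0.     0.001 -1.   ] q [-0.4   0.03  2.04  0.    1.07 -0.51]
tool shift [0.0015 0.0008 0.0002]
```

View pics/c3.png

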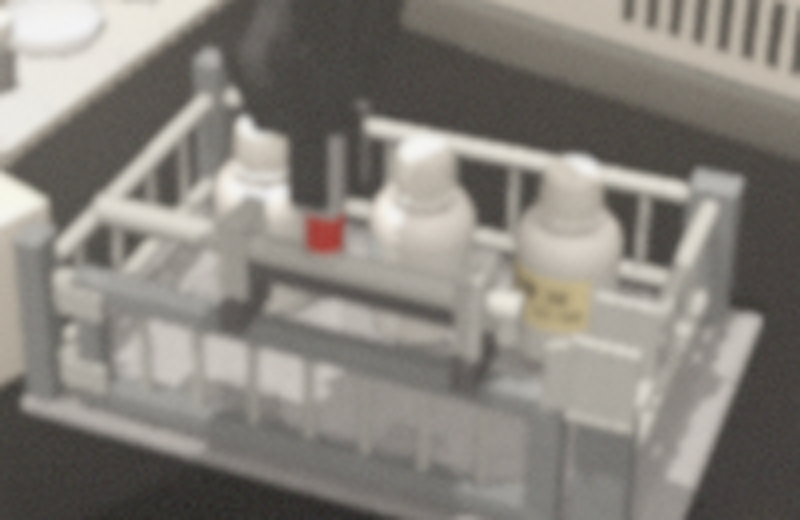

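The rod end is out of the keeper, visible at (505,303) well left of the cheeks at (590,370). Now I'll swing the gate.

carry_out(
  moves=[
    [0,0.0437,0,-0.0001,0,-0.0052,1],
    [0,0.0437,0,-0.0001,0,-0.0052,1],
    [0,0.0437,0,-0.0001,0,-0.0052,1],
    [0,0.0437,0,-0.0001,0,-0.0052,1],
    [0,0.0437,0,-0.0001,0,-0.0052,1],
    [0,0,0,0,0,0,1],
  ],
)

```text
time: 7.05
eef_pos: [0.4799, -0.1033, 0.1608]
tcp_rot: [0.472, -0.527, 0.527, -0.472]
contact_force: [3.9, 1.1, -2.7]
opening: 0.165
```

```bash
cat >> h.py <<'E'
def gate(ang):
    H=np.array([.493,.0155]);u0=np.array([.5105,-.142])-H;a0=np.arctan2(u0[1],u0[0])
    p=np.array(get_state()["eef_pos"][:2])-H;print("angle deg",np.degrees(a0-np.arctan2(p[1],p[0])),"r",np.hypot(*p))
    a=a0-np.radians(ang);e=H+.119*np.array([np.cos(a),np.sin(a)]);to([*e,.1608])
E
python3 -c "
from h import *
gate(30.5)"
```

```text
angle deg 12.623638213285439 r 0.11946852644298019
t 7.05 pos [ 0.4799 -0.1033  0.1608] F [ 3.9  1.1 -2.7] open 0.165 jawheading -0.11 down [ 0.  0. -1.] q [-0.42 -0.03  2.1   0.    1.07 -0.31]
tool shift [-0.0062  0.     -0.0365]
```

carry_out(
  moves=[
    [0,0.044,0,-0.0001,0,-0.0053,1],
    [0,0.044,0,-0.0001,0,-0.0053,1],
    [0,0.044,0,-0.0001,0,-0.0053,1],
    [0,0.044,0,-0.0001,0,-0.0053,1],
    [0,0.044,0,-0.0001,0,-0.0053,1],
    [0,0.044,0,-0.0001,0,-0.0053,1],
    [0,0.044,0,-0.0001,0,-0.0053,1],
    [0,0,0,0,0,0,1],
    [0,0,0,0,0,0,1],
  ],
)

```text
time: 8.18
eef_pos: [0.4447, -0.0941, 0.1611]
tcp_rot: [0.386, -0.592, 0.593, -0.386]
contact_force: [2.4, -1.4, -3.8]
opening: 0.168
```

Run:
```python
from h import *
gate(30)
b=read_camera("top")[170:370,230:530];a=read_camera("scene")[190:390,220:470]
cv2.imwrite("pics/c4.png",cv2.resize(np.hstack([a,b]),None,fx=1.45,fy=1.45,interpolation=cv2.INTER_CUBIC))
```

```text
angle deg 30.151698615491927 r 0.11975083916141238
t 8.18 pos [ 0.4447 -0.0941  0.1611] F [ 2.4 -1.4 -3.8] open 0.168 jawheading -0.417 down [ 0.    -0.001 -1.   ] q [-0.43 -0.12  2.18 -0.    1.08 -0.01]
tool shift [-0.0008  0.0003  0.0003]
```

View pics/c4.png

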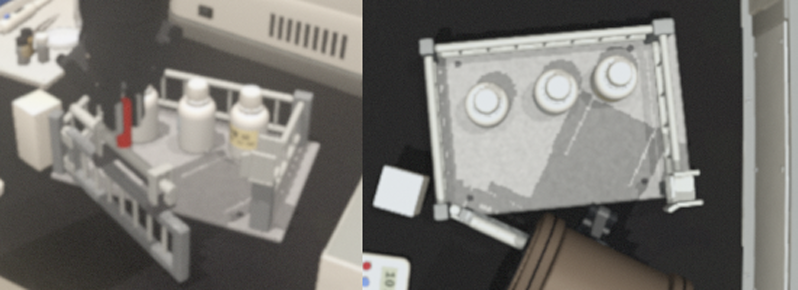

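The gate stands open with the knob held. Seen from the top, its line runs from (455,212) to (525,242), which is about 29–30° from shut. The bottles and carton look unmoved.

carry_out(
  moves=[
    [0,0,0,0,0,0,1],
    [0,0,0,0,0,0,1],
    [0,0,0,0,0,0,1],
    [0,0,0,0,0,0,1],
  ],
)

```text
time: 8.78
eef_pos: [0.4444, -0.0939, 0.1609]
tcp_rot: [0.385, -0.593, 0.593, -0.385]
contact_force: [3.2, -1.6, -3.8]
opening: 0.171
```

```bash
python3 -c "
from h import *
gate(30);print(sign_off())"
```

```text
angle deg 30.289638332541386 r 0.11970371870907395
t 8.78 pos [ 0.4444 -0.0939  0.1609] F [ 3.2 -1.6 -3.8] open 0.171 jawheading -0.419 down [ 0. -0. -1.] q [-0.43 -0.12  2.18 -0.    1.08 -0.01]
tool shift [-0.0007  0.0001  0.0006]
the job is handed in; nothing more can be done
None
```

The gate is open at about 30° with the knob still held, and the job is handed in at about 8.8 s. I gripped the red knob and lifted the bolt about 12 mm. I then drew it back about 39 mm, clear of the keeper, and swung the gate open.

- **Opening:** the last check, from the TCP position, gave about 30.3°. The top picture agrees roughly, at 29–30°.
- **Stillness:** over the last half second of holding, the TCP moved less than 0.5 mm.
- **Forces:** wrist force readings stayed within about 7 N; the highest was about 6 N upwards as the gripper closed on the knob.
- **Surroundings:** the bottles and the carton look unmoved in the last picture. I judged that by eye, not by measuring.
- **Not directly seen:** the nose clearing the lip was inferred from the lift height and the low pull force. No check failed or disagreed.

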